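# Move three crucibles on round the drying cycle

## Robot

A 6-joint arm with a two-finger parallel gripper is mounted at the origin on the work surface. World frame = base frame: x ahead of the robot, y to its left, z up, the work surface at z = 0. Lengths are in m, angles in rad, forces in N, time in s.
With the tool pointing down it reaches from about 0.25 to 0.775 m from the base axis. Payload 4 kg.
Tool frame: the origin (TCP) lies between the finger pads; the fingertips stand 25 mm ahead of it and the grasp point (between the pads) lies 6 mm ahead of it; z points along the fingers, y is the direction in which the jaws open and shut (so a half turn about z gives the same grasp; the last joint's range is limited). The gripper opens to 94 mm and grips with 3 to 60 N. Pads are 16 mm wide; open, the fingers measure 119 mm over their backs; the gripper's body (75 mm by 177 mm) begins 78 mm behind the grasp point.
Start: joints at [-1.428, 0.087, 1.371, -0, 1.684, -0.103], TCP at [0.134, -0.533, 0.231] pointing down, gripper open.
Joint ranges: [-3.1, 3.1], [-0.76, 2.03], [0.27, 2.55], [-1.08, 4.22], [0.17, 2.65], [-2.57, 2.57]. Speed limits (rad/s): [2.79, 2.79, 3.14, 3.14, 3.14, 3.14].

## Interface

Orientations are given as a 3x3 rotation matrix whose columns are the frame's x, y, z axes.
In Python, from station import env, hand, kinematics, eyes, models, read_t, read_q, read_qvel, read_effort, read_eef_pos, read_tool_rot, read_wrist_force, read_wrist_torque, read_opening gives the robot as it stands. Calls block until the motion is done:
- env.move_to(position, orientation): joint-space move of the TCP to a pose.
- env.line_to(position, rotation=None, rate=0.15): straight line of the TCP; rotation=None keeps the orientation; rate is the mean speed in m/s.
- env.move_j(angles): joint-space move.
- hand.gripper_to(opening, strength=None): finger opening in m; strength is the grip in N (None keeps the last); returns when the fingers have stopped.
- env.dwell(seconds).
- kinematics.inverse_kinematics(position, orientation): joint angles nearest the present ones, or None.
- eyes.camera(name): name is "scene" or "top" or "wrist"; returns the picture (420x560x3 uint8, red, green, blue); there is no depth.
- eyes.calibration(name): a dict with "fovy" (degrees; the focal length in pixels is half the picture's height over the tangent of half this angle, whatever the lens; pixels are square), "cx", "cy" (the principal point, pixels), "k1" (the pictures are not rectified: a ray, as slopes to the right and down, at radius r is drawn at 1 + k1 r^2 times it, then the intrinsics apply), "origin" and "attitude" of the camera in the world; the wrist camera has in their place "T_tool_cam" (4x4, takes a point from camera to tool coordinates, whose origin is the TCP and whose axes are the flange's). Camera axes: x right, y down, z forward; pixel columns grow to the right and rows downward; lengths in m; the calibration is good to about 2 mm. A picture is of the moment at which its call begins: read the wrist's pose just before it. calibration takes no time and is no camera call.
A pose or a line that the arm cannot do raises env.MotionError and nothing moves.
- env.hand_in(): hands the job in, once; it reports no verdict.
Trained networks look in the newest picture that a camera, given by its name, has taken for a name from the list of things; names that differ only in an ending like _2 or _b are one class to them, and where a whole thing is asked for, a point or a joint stands for the part that bears it (a point fixed in the world has none). Each returns a list of dicts, best first, with "score" (0 to 1); they miss things now and then, are a little off and sometimes report something else, mostly with a low value. They report only what shows in the picture. A call takes as long as a camera call. They do not tell look-alikes from the thing itself.
- models.masks_of(label, camera): "pixels" (420x560 bool, what is visible of it) and "box" ([centre column, centre row, width, height] in pixels, round what is visible of it).
- models.spot_point(label, camera): "uv" ([column, row] in pixels: a listed point, or the origin of a listed thing).
Readings, each from a call of its own:
- read_t(): time.
- read_q(): joint angles.
- read_qvel(): joint speeds.
- read_effort(): joint torques, N m.
- read_eef_pos(): TCP position.
- read_tool_rot(): TCP orientation.
- read_wrist_force(): force on the tool from outside, world axes, zero at the start.
- read_wrist_torque(): the same for the moment, N m.
- read_opening(): finger opening in m.
Only numpy, scipy, OpenCV 4.12 (cv2) and the standard library are available. Lean on these libraries where they do the work, as an engineer would, in place of code of your own. Each camera call takes 0.05 s, during which the arm holds its last target.

## Task

Three empty crucibles are being dried to constant mass and each is due at its next station: the dark graphite one off the hotplate goes into the open desiccator, the brown fireclay one goes from the balance onto the hotplate, and the white porcelain one goes from the desiccator onto the balance. Every station is taken, so park the hot graphite crucible on the empty white tile first, then move on the fireclay, then the porcelain, and the graphite last. Stand each one upright in the middle of its plate or pan (on the tile, anywhere well clear of the edge), set it down rather than drop it, and leave the amber bottle, the green-lidded pot and the wash bottle where they stand.

Things in the scene. Friction and masses are not known exactly. Their poses are not given: they have to be found in the camera images.
- graphite_crucible: Graphite crucible: dark grey straight round pot, open at the top, outside diameter 52 mm, height 52 mm, about 110 g. Starts on the hotplate. Its origin is the centre of its underside, z up. It is round, so it may be gripped across any diameter.
- fireclay_crucible: Fireclay crucible: brown-orange round pot, open at the top, outside diameter 54 mm (straight above the lowest 14 mm, narrowing to 42 mm at the foot), height 56 mm, about 100 g. Starts on the balance pan. Its origin is the centre of its underside, z up. It is round, so it may be gripped across any diameter.
- porcelain_crucible: Porcelain crucible: white low round pot, open at the top, outside diameter 56 mm (straight above the lowest 16 mm, narrowing to 40 mm at the foot), height 46 mm, about 80 g. Starts in the desiccator. Its origin is the centre of its underside, z up. It is round, so it may be gripped across any diameter.
- hotplate: Yellow hotplate stirrer with a round light metal plate of 125 mm diameter whose flat top is 95 mm above the bench. Fixed. Origin on the bench under the centre of the plate, z up; the yellow casing, 150 mm wide and 58 mm high, runs 135 mm from there to its front (-x, with two knobs standing out some 15 mm more) and 70 mm to its rear.
- balance: Blue top-pan balance with a round steel pan of 116 mm diameter whose flat top is 64 mm above the bench. Fixed; the pan does not give. Origin on the bench under the centre of the pan, z up; the blue casing, 165 mm wide and 44 mm high, runs 145 mm from there to its front (-x, display and keys) and 80 mm to its rear.
- desiccator: Open glass desiccator bowl with a round dark perforated metal plate of 144 mm diameter inside; the flat top of the plate is 83 mm above the bench. The glass rim round it (about 155 mm inside, 190 mm over the flange) stands 12 mm higher, 95 mm above the bench. Fixed. Origin on the bench under the centre of the plate, z up.
- tile: Empty white heatproof ceramic tile, 120 x 120 mm, 10 mm thick, lying on the steel bench, flat top 10 mm above the bench; the free spot. Fixed. Origin at the centre of its underside, sides along x and y.
- amber_bottle: Bystander, loose: amber glass reagent bottle with a black cap, 68 mm diameter, 145 mm high. Origin at the centre of its underside.
- green_pot: Bystander, loose: white sample pot with a green lid, 62 mm diameter, 62 mm high. Origin at the centre of its underside.
- wash_bottle: Bystander, loose: white wash bottle with a red cap and bent spout, 60 mm diameter, 181 mm high. Origin at the centre of its underside, spout towards -x of its own frame.
There are look-alikes about, which are no part of the job. Leave any purple look-alike of the porcelain_crucible alone.

How it is judged:
On the way, in this order (a step that is already met when the one before it is completed fails the run):
1. the graphite crucible is parked on the tile: upright, at rest, released, its axis within 35 mm of the tile's centre (horizontal distance between graphite_crucible and tile below 0.035 m and z of graphite_crucible in the frame of tile between 0.006 and 0.014 m and angle between graphite_crucible's own z axis and vertical below 0.1 rad and linear speed of graphite_crucible below 0.03 m/s and contact force between the fingers and graphite_crucible below 0.1 N), for 0.2 s.
2. the fireclay crucible stands on the hotplate, released, within 15 mm of the plate's centre (horizontal distance between fireclay_crucible and hotplate below 0.015 m and z of fireclay_crucible in the frame of hotplate between 0.091 and 0.099 m and angle between fireclay_crucible's own z axis and vertical below 0.1 rad and linear speed of fireclay_crucible below 0.03 m/s and contact force between the fingers and fireclay_crucible below 0.1 N), for 0.2 s.
3. the porcelain crucible stands on the balance pan, released, within 15 mm of the pan's centre (horizontal distance between porcelain_crucible and balance below 0.015 m and z of porcelain_crucible in the frame of balance between 0.06 and 0.068 m and angle between porcelain_crucible's own z axis and vertical below 0.1 rad and linear speed of porcelain_crucible below 0.03 m/s and contact force between the fingers and porcelain_crucible below 0.1 N), for 0.2 s.
At the end, for the whole second after the job is handed in: The graphite crucible stands on the desiccator plate, the fireclay crucible on the hotplate and the porcelain crucible on the balance pan, each upright (within 0.1 rad), resting on its plate (height within 4 mm), within 15 mm of the centre, released and at rest (all of step 2 and all of step 3 and horizontal distance between graphite_crucible and desiccator below 0.015 m and z of graphite_crucible in the frame of desiccator between 0.079 and 0.087 m and angle between graphite_crucible's own z axis and vertical below 0.1 rad and linear speed of graphite_crucible below 0.03 m/s and contact force between the fingers and graphite_crucible below 0.1 N); the robot touches nothing.
It fails at once if a crucible is dropped: it moves faster than 0.6 m/s while no finger holds it ((linear speed of graphite_crucible above 0.6 m/s and contact force between the fingers and graphite_crucible below 0.05 N) or (linear speed of fireclay_crucible above 0.6 m/s and contact force between the fingers and fireclay_crucible below 0.05 N) or (linear speed of porcelain_crucible above 0.6 m/s and contact force between the fingers and porcelain_crucible below 0.05 N)).
It fails at once if the amber bottle, the green-lidded pot or the wash bottle is shifted by more than 20 mm (distance of any of amber_bottle, green_pot, wash_bottle from where it was at the start of the episode above 0.02 m).
It also fails if it takes over 128 s, if anything falls off the work surface, if the arm or the gripper's body presses on something with over 40 N, if the wrist force passes 120 N, or if a joint passes its speed limit or range.

## Working session

There is one attempt and no reset: what is moved stays moved. The work goes in short steps, each a Python script; the robot and the scene stay as the last script left them, time stands still between calls to the robot, and variables do not carry over. Pictures are saved under pics/ and viewed, and the job is handed in when it is done.

```bash
ls; mkdir -p pics; cat > h.py <<'E'
import numpy as np, cv2
from station import *
def snap(n,f):
    im=eyes.camera(n); cv2.imwrite('pics/'+f,cv2.cvtColor(im,cv2.COLOR_RGB2BGR)); return im
def campose(n,tp=None,tr=None):
    c=eyes.calibration(n)
    if 'origin' in c: return c,np.array(c['origin']),np.array(c['attitude']).reshape(3,3)
    T=np.array(c['T_tool_cam']); tr=np.array(tr)
    return c,np.array(tp)+tr@T[:3,3],tr@T[:3,:3]
def ray(n,uv,tp=None,tr=None):
    c,o,R=campose(n,tp,tr); f=210/np.tan(np.radians(c['fovy'])/2)
    d=(np.array(uv,float)-[c['cx'],c['cy']])/f
    p=d.copy()
    for _ in range(30): p=d/(1+c['k1']*(p@p))
    return o,R@np.array([p[0],p[1],1])
def proj(n,P,tp=None,tr=None):
    c,o,R=campose(n,tp,tr); f=210/np.tan(np.radians(c['fovy'])/2)
    q=R.T@(np.array(P)-o); p=q[:2]/q[2]; p=p*(1+c['k1']*(p@p))
    return p*f+[c['cx'],c['cy']]
def atz(n,uv,z,tp=None,tr=None):
    o,d=ray(n,uv,tp,tr); return o+d*(z-o[2])/d[2]
E
python3 - <<'E'
from h import *
print(read_t())
snap('scene','s0.png');snap('top','t0.png');snap('wrist','w0.png')
print({k:eyes.calibration('top')[k] for k in eyes.calibration('top')})
print(eyes.calibration('scene')); print(eyes.calibration('wrist'))
for l,z in [('graphite_crucible',.095),('fireclay_crucible',.064),('porcelain_crucible',.083),('hotplate',0),('balance',0),('desiccator',0),('tile',0),('amber_bottle',0),('green_pot',0),('wash_bottle',0)]:
  for cam in ['top','scene']:
    for r in models.spot_point(l,cam)[:3]: print(l,cam,round(r['score'],2),np.round(r['uv'],1),np.round(atz(cam,r['uv'],z),4))
print(read_t())
E
```

```text
pics
0.0
{'fovy': 48.50608792431178, 'cx': 275.1849036244031, 'cy': 211.50380313770773, 'k1': -0.11824986780626291, 'origin': array([0.5418832 , 0.00430658, 1.40576637]), 'attitude': array([[ 0.01085032, -0.9972055 ,  0.07391529],
       [-0.99993196, -0.01113712, -0.00346904],
       [ 0.00428255, -0.07387262, -0.99725849]])}
{'fovy': 45.80263220888973, 'cx': 272.32275828572745, 'cy': 219.27300793104123, 'k1': -0.0992022351176978, 'origin': array([1.34076965, 0.61869943, 0.86163634]), 'attitude': array([[-0.6482466 ,  0.48051865, -0.5906591 ],
       [ 0.76142492,  0.41204611, -0.50044989],
       [ 0.00290327, -0.7741575 , -0.63298637]])}
{'fovy': 62.46500528402158, 'cx': 280.3459805313754, 'cy': 213.01846884873177, 'k1': -0.035789837037745194, 'T_tool_cam': array([[ 2.36194017e-04, -9.69114048e-01, -2.46612868e-01,
         7.09555138e-02],
       [ 9.99999906e-01,  3.18368386e-04, -2.93339438e-04,
        -7.65243527e-04],
       [ 3.62793111e-04, -2.46612775e-01,  9.69114032e-01,
        -1.53484142e-01],
       [ 0.00000000e+00,  0.00000000e+00,  0.00000000e+00,
         1.0000
[... 917 characters left out ...]
cene 0.59 [203.1 170.4] [ 0.4939 -0.3827  0.    ]
desiccator scene 0.55 [239.3 215.4] [ 0.5833 -0.1428 -0.    ]
tile top 0.97 [145.1 272.9] [0.4554 0.391  0.    ]
tile scene 0.68 [434.8 281.1] [0.4612 0.3866 0.    ]
amber_bottle top 0.8 [158.5 204.3] [0.6641 0.3552 0.    ]
amber_bottle scene 0.68 [374.9 327.3] [0.6745 0.3485 0.    ]
amber_bottle scene 0.64 [161.8 206.3] [ 0.6968 -0.3386  0.    ]
green_pot top 0.84 [391.2 193.4] [ 0.7056 -0.3549  0.    ]
green_pot top 0.48 [406.8 265.8] [ 0.4853 -0.4019  0.    ]
green_pot scene 0.59 [160.8 204.4] [ 0.6929 -0.3477 -0.    ]
wash_bottle top 0.95 [270.6 164.6] [0.7894 0.015  0.    ]
wash_bottle scene 0.63 [234.2 281.4] [0.7736 0.02   0.    ]
1.15
```

View pics/t0.png

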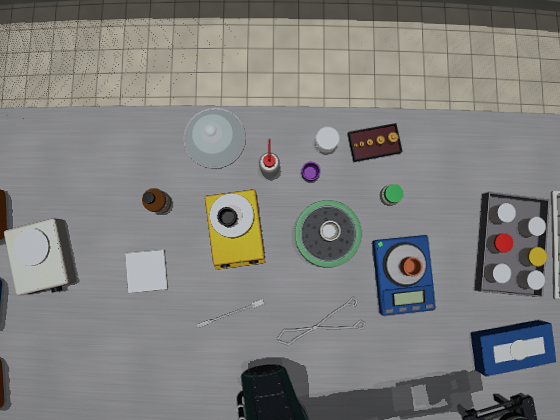

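View pics/s0.png

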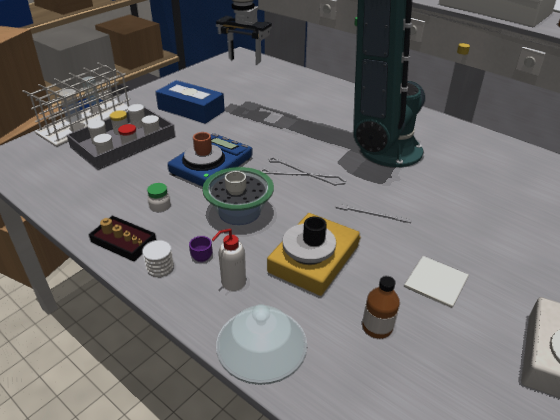

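The top and scene views agree. The hotplate is at top pixel (232,215), the desiccator at (328,233), the balance at (405,264) and the tile at (146,271). The amber bottle, pot and wash bottle stand clear of these, and the purple look-alike is at (311,172). The crucibles sit off-centre on their plates, so I'll look at each station with the wrist camera.

```bash
cat >> h.py <<'E'
def rot(psi):
    c,s=np.cos(psi),np.sin(psi); return np.array([[c,s,0],[s,-c,0],[0,0,-1.]])
def psi_at(x,y): return np.arctan2(y,x)+PS
def wl(f,lab=None):
    tp,tr=np.array(read_eef_pos()),np.array(read_tool_rot()); im=snap('wrist',f); return im,tp,tr
E
python3 - <<'E'
import h
from h import *
R=np.array(read_tool_rot()); print(np.round(R,2), np.arctan2(R[1,0],R[0,0]))
for P in [(.49,-.375),(.585,-.15),(.63,.13),(.46,.388)]:
  for add in (0,np.pi/2,np.pi,-np.pi/2):
    for z in (.25,):
      q=kinematics.inverse_kinematics([*P,z],rot(np.arctan2(P[1],P[0])+add)); print(P,round(add,2),None if q is None else np.round(q,2))
E
```

```text
[[ 0.97  0.24  0.  ]
 [ 0.24 -0.97 -0.  ]
 [-0.    0.   -1.  ]] 0.245809078899592
(0.49, -0.375) 0 [-0.75  0.24  1.16 -0.    1.74  1.48]
(0.49, -0.375) 1.57 [-0.75  0.24  1.16 -0.    1.74 -0.09]
(0.49, -0.375) 3.14 [-0.75  0.24  1.16 -0.    1.74 -1.66]
(0.49, -0.375) -1.57 None
(0.585, -0.15) 0 [-0.34  0.21  1.2  -0.    1.74  1.48]
(0.585, -0.15) 1.57 [-0.34  0.21  1.2  -0.    1.74 -0.09]
(0.585, -0.15) 3.14 [-0.34  0.21  1.2  -0.    1.74 -1.66]
(0.585, -0.15) -1.57 None
(0.63, 0.13) 0 [ 0.12  0.3   1.09 -0.    1.76  1.48]
(0.63, 0.13) 1.57 [ 0.12  0.3   1.09 -0.    1.76 -0.09]
(0.63, 0.13) 3.14 [ 0.12  0.3   1.09 -0.    1.76 -1.66]
(0.63, 0.13) -1.57 None
(0.46, 0.388) 0 [ 0.61  0.2   1.2  -0.    1.74  1.48]
(0.46, 0.388) 1.57 [ 0.61  0.2   1.2  -0.    1.74 -0.09]
(0.46, 0.388) 3.14 [ 0.61  0.2   1.2  -0.    1.74 -1.66]
(0.46, 0.388) -1.57 None
```

```bash
cat >> h.py <<'E'
PS=np.pi/2
E
python3 - <<'E'
from h import *
import pickle
S={'bal':(.49,-.378),'des':(.588,-.148),'hot':(.63,.128),'tile':(.458,.388)}
D={}
for k,P in S.items():
    env.move_to([*P,.25],rot(psi_at(*P)))
    im,tp,tr=wl('w_%s.png'%k); D[k]=(im,tp,tr)
    for l,z in {'bal':[('fireclay_crucible',.064),('balance',0)],'des':[('porcelain_crucible',.083),('desiccator',0)],'hot':[('graphite_crucible',.095),('hotplate',0)],'tile':[('tile',0)]}[k]:
        for r in models.spot_point(l,'wrist')[:2]: print(l,round(r['score'],2),np.round(r['uv'],1),np.round(atz('wrist',r['uv'],z,tp,tr),4))
    print(k,read_t())
pickle.dump(D,open('looks.pkl','wb'))
a=[cv2.cvtColor(D[k][0],cv2.COLOR_RGB2BGR) for k in D]
cv2.imwrite('pics/mont.png',cv2.resize(np.vstack([np.hstack(a[:2]),np.hstack(a[2:])]),(800,600),interpolation=cv2.INTER_AREA))
E
```

```text
fireclay_crucible 0.64 [283.7 204.4] [ 0.4874 -0.385   0.064 ]
fireclay_crucible 0.24 [413.6  47.8] [ 0.6707 -0.3414  0.064 ]
balance 0.97 [283.9 188.2] [ 0.4911 -0.3815  0.    ]
bal 2.75
porcelain_crucible 0.95 [421.3 109.9] [ 0.7302 -0.0971  0.083 ]
porcelain_crucible 0.8 [278.3 200.2] [ 0.5858 -0.1458  0.083 ]
desiccator 0.63 [270.7 189.6] [ 0.5753 -0.1484  0.    ]
des 3.8833
graphite_crucible 0.65 [274.8 196.4] [0.623  0.1345 0.095 ]
hot 5.1167
tile 0.76 [282.1 189.8] [0.4618 0.3869 0.    ]
tile 6.4083
```

View pics/mont.png

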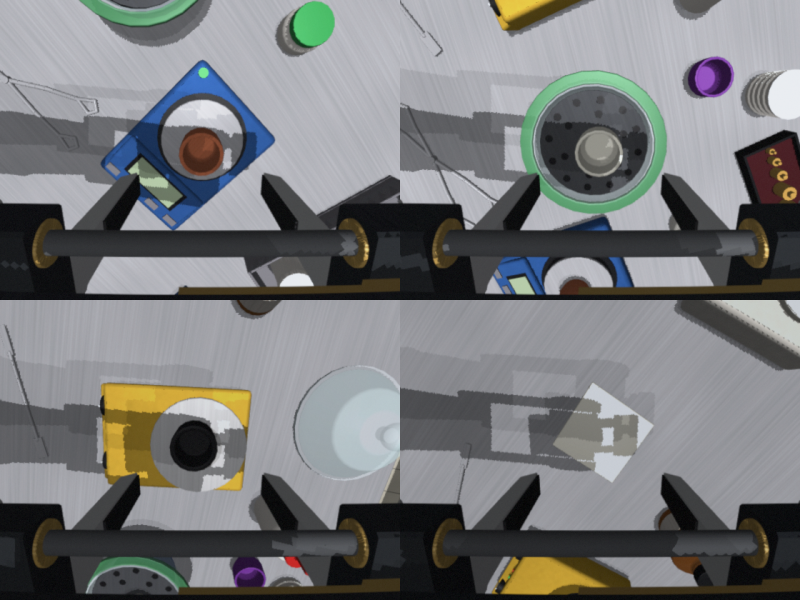

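```bash
cat >> h.py <<'E'
def projv(n,P,tp=None,tr=None):
    c,o,R=campose(n,tp,tr); f=210/np.tan(np.radians(c['fovy'])/2)
    q=(P-o)@R; p=q[:,:2]/q[:,2:]; p=p*(1+c['k1']*(p**2).sum(1,keepdims=True))
    return p*f+[c['cx'],c['cy']]
def fitcirc(cam,im,tp,tr,x0,y0,z,r,w=.015,st=.0005):
    g=cv2.GaussianBlur(im,(0,0),1.).astype(np.float32)
    t=np.linspace(0,2*np.pi,120,endpoint=False); u=np.stack([np.cos(t),np.sin(t),0*t],1)
    best=[]
    s=lambda uv:np.stack([cv2.remap(g[...,k],uv[:,0].astype(np.float32)[None],uv[:,1].astype(np.float32)[None],cv2.INTER_LINEAR)[0] for k in range(3)],1)
    G=np.arange(-w,w+1e-9,st)
    for dx in G:
        for dy in G:
            c=np.array([x0+dx,y0+dy,z])
            d=np.abs(s(projv(cam,c+u*(r+.0015),tp,tr))-s(projv(cam,c+u*(r-.0015),tp,tr))).sum(1)
            best.append((np.minimum(d,60).mean(),c[0],c[1]))
    best.sort(reverse=True); b=np.array(best[:8]); return b[:,1:].mean(0),b[0,0],b[:,1:].std(0)
def draw(im,cam,tp,tr,c,z,r,col):
    t=np.linspace(0,2*np.pi,200); P=np.stack([c[0]+r*np.cos(t),c[1]+r*np.sin(t),0*t+z],1)
    cv2.polylines(im,[np.round(projv(cam,P,tp,tr)*8).astype(np.int32)],True,col,1,cv2.LINE_AA,3)
E
python3 - <<'E'
from h import *
import pickle
D=pickle.load(open('looks.pkl','rb'))
C={'bal':[('pan',.491,-.38,.064,.058),('fire',.487,-.385,.12,.027)],'des':[('plate',.582,-.148,.083,.072),('flange',.582,-.148,.095,.095),('porc',.586,-.147,.129,.028)],'hot':[('plate',.63,.13,.095,.0625),('graph',.623,.134,.147,.026)]}
out=[]
top=cv2.cvtColor(cv2.imread('pics/t0.png'),cv2.COLOR_BGR2RGB)
tim=top.copy()
for k,L in C.items():
    im,tp,tr=D[k]; im2=im.copy()
    for i,(n,x,y,z,r) in enumerate(L):
        c,sc,sd=fitcirc('wrist',im,tp,tr,x,y,z,r)
        ct,sct,_=fitcirc('top',top,None,None,x,y,z,r,st=.001)
        print(k,n,np.round(c,4),round(sc,1),'top',np.round(ct,4),round(sct,1))
        draw(im2,'wrist',tp,tr,c,z,r,[(255,0,0),(0,255,255),(255,0,255)][i])
    out.append(im2)
im,tp,tr=D['tile']; im2=im.copy()
P=np.array([[.462+a*.06,.387+b*.06,.01] for a,b in [(1,1),(1,-1),(-1,-1),(-1,1)]])
cv2.polylines(im2,[np.round(projv('wrist',P,tp,tr)).astype(np.int32)],True,(255,0,0),1); out.append(im2)
a=[cv2.cvtColor(i,cv2.COLOR_RGB2BGR)[60:340,120:480] for i in out]
cv2.imwrite('pics/fit.png',cv2.resize(np.vstack([np.hstack(a[:2]),np.hstack(a[2:])]),(770,600)))
E
```

```text
Traceback (most recent call last):
  File "h.py", line 41, in fitcirc
    d=np.abs(s(projv(cam,c+u*(r+.0015),tp,tr))-s(projv(cam,c+u*(r-.0015),tp,tr))).sum(1)
               ~~~~~^^^^^^^^^^^^^^^^^^^^^^^^^
  File "h.py", line 29, in projv
    c,o,R=campose(n,tp,tr); f=210/np.tan(np.radians(c['fovy'])/2)
          ~~~~~~~^^^^^^^^^
  File "h.py", line 6, in campose
    c=eyes.calibration(n)
ValueError: time passes only in moves, steps and waits
```

Too many calibration calls, so I'll cache it.

```bash
sed -i 's/^    c=eyes.calibration(n)/    c=cal(n)/' h.py; sed -i '2a import functools\n@functools.lru_cache(None)\ndef cal(n): return eyes.calibration(n)' h.py
cat > fit.py <<'E'
from h import *
import pickle
D=pickle.load(open('looks.pkl','rb'))
C={'bal':[('pan',.491,-.38,.064,.058),('fire',.487,-.385,.12,.027)],'des':[('plate',.582,-.148,.083,.072),('flange',.582,-.148,.095,.095),('porc',.586,-.147,.129,.028)],'hot':[('plate',.63,.13,.095,.0625),('graph',.623,.134,.147,.026)]}
out=[]
top=cv2.cvtColor(cv2.imread('pics/t0.png'),cv2.COLOR_BGR2RGB)
for k,L in C.items():
    im,tp,tr=D[k]; im2=im.copy()
    for i,(n,x,y,z,r) in enumerate(L):
        c,sc,sd=fitcirc('wrist',im,tp,tr,x,y,z,r)
        ct,sct,_=fitcirc('top',top,None,None,x,y,z,r,st=.001)
        print(k,n,np.round(c,4),round(sc,1),'top',np.round(ct,4),round(sct,1))
        draw(im2,'wrist',tp,tr,c,z,r,[(255,0,0),(0,255,255),(255,0,255)][i])
    out.append(im2)
im,tp,tr=D['tile']; im2=im.copy()
P=np.array([[.462+a*.06,.387+b*.06,.01] for a,b in [(1,1),(1,-1),(-1,-1),(-1,1)]])
cv2.polylines(im2,[np.round(projv('wrist',P,tp,tr)).astype(np.int32)],True,(255,0,0),1); out.append(im2)
a=[cv2.cvtColor(i,cv2.COLOR_RGB2BGR)[60:340,120:480] for i in out]
cv2.imwrite('pics/fit.png',cv2.resize(np.vstack([np.hstack(a[:2]),np.hstack(a[2:])]),(770,600)))
E
python3 fit.py
```

```text
bal pan [ 0.4928 -0.3779] 60.0 top [ 0.4939 -0.3795] 60.0
bal fire [ 0.4882 -0.3819] 59.5 top [ 0.4895 -0.3755] 59.7
des plate [ 0.5811 -0.1442] 57.1 top [ 0.5815 -0.1467] 31.6
des flange [ 0.5795 -0.1464] 57.7 top [ 0.5781 -0.1479] 33.0
des porc [ 0.5871 -0.1472] 60.0 top [ 0.5875 -0.152 ] 60.0
hot plate [0.6279 0.1278] 59.0 top [0.6281 0.1241] 59.8
hot graph [0.6208 0.1383] 60.0 top [0.6214 0.128 ] 60.0
```

View pics/fit.png

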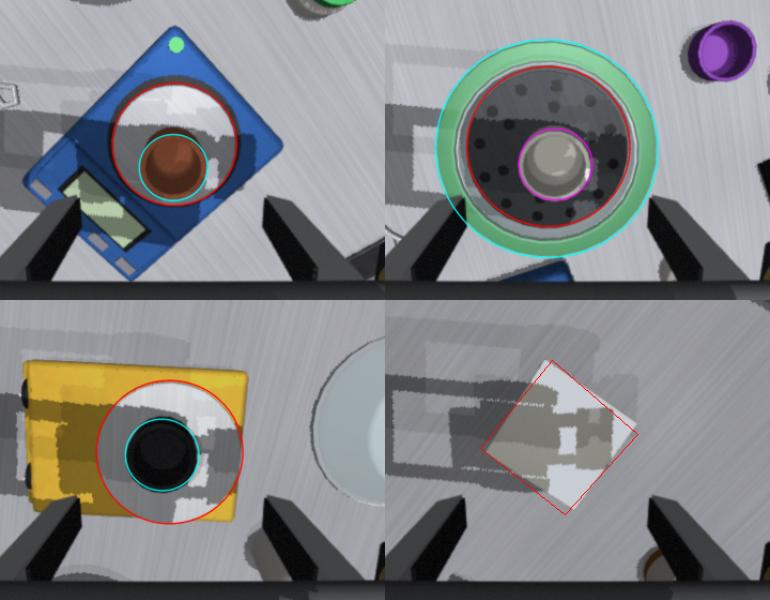

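```bash
sed -i 's/np.minimum(d,60).mean()/np.sqrt(d).mean()/' h.py; sed -i 's/a=\[cv2/a=[cv2/; s/\[60:340,120:480\]/[90:300,160:440]/; s/(770,600)/(800,600)/' fit.py; python3 fit.py; python3 - <<'E'
from h import *
import pickle
D=pickle.load(open('looks.pkl','rb'))
for k,x,y,z in [('bal',.488,-.38,.12),('des',.587,-.148,.129),('hot',.621,.133,.147)]:
    im,tp,tr=D[k]
    for r in (.022,.023,.024,.025,.026,.027,.028,.029):
        c,s,_=fitcirc('wrist',im,tp,tr,x,y,z,r,w=.01,st=.001); print(k,r,np.round(c,4),round(s,2))
E
```

```text
bal pan [ 0.4921 -0.3786] 13.3 top [ 0.493  -0.3805] 10.3
bal fire [ 0.4918 -0.378 ] 10.3 top [ 0.4895 -0.3745] 9.2
des plate [ 0.5804 -0.1439] 10.6 top [ 0.581  -0.1475] 5.4
des flange [ 0.5791 -0.1461] 9.8 top [ 0.5781 -0.1479] 5.7
des porc [ 0.5861 -0.1481] 14.8 top [ 0.587  -0.1515] 9.7
hot plate [0.6276 0.1269] 9.9 top [0.6288 0.1246] 8.5
hot graph [0.6206 0.1379] 14.2 top [0.6195 0.1299] 12.2
bal 0.022 [ 0.4959 -0.3721] 8.4
bal 0.023 [ 0.4945 -0.373 ] 8.16
bal 0.024 [ 0.4916 -0.3803] 8.75
bal 0.025 [ 0.4915 -0.3805] 8.89
bal 0.026 [ 0.4915 -0.3779] 9.93
bal 0.027 [ 0.4919 -0.3779] 10.28
bal 0.028 [ 0.4911 -0.3786] 9.82
bal 0.029 [ 0.4929 -0.3799] 9.24
des 0.022 [ 0.5897 -0.1425] 8.99
des 0.023 [ 0.5862 -0.1482] 9.72
des 0.024 [ 0.5848 -0.1509] 10.35
des 0.025 [ 0.586  -0.1456] 11.41
des 0.026 [ 0.5854 -0.1461] 12.26
des 0.027 [ 0.586  -0.1479] 14.2
des 0.028 [ 0.5861 -0.1481] 14.75
des 0.029 [ 0.5861 -0.1471] 12.4
hot 0.022 [0.6232 0.1328] 9.0
hot 0.023 [0.6214 0.1392] 10.02
hot 0.024 [0.621 0.138] 11.14
hot 0.025 [0.6209 0.1359] 13.28
hot 0.026 [0.6208 0.1377] 14.17
hot 0.027 [0.6209 0.1381] 14.28
hot 0.028 [0.6214 0.1384] 12.63
hot 0.029 [0.6245 0.1385] 11.07
```

View pics/fit.png

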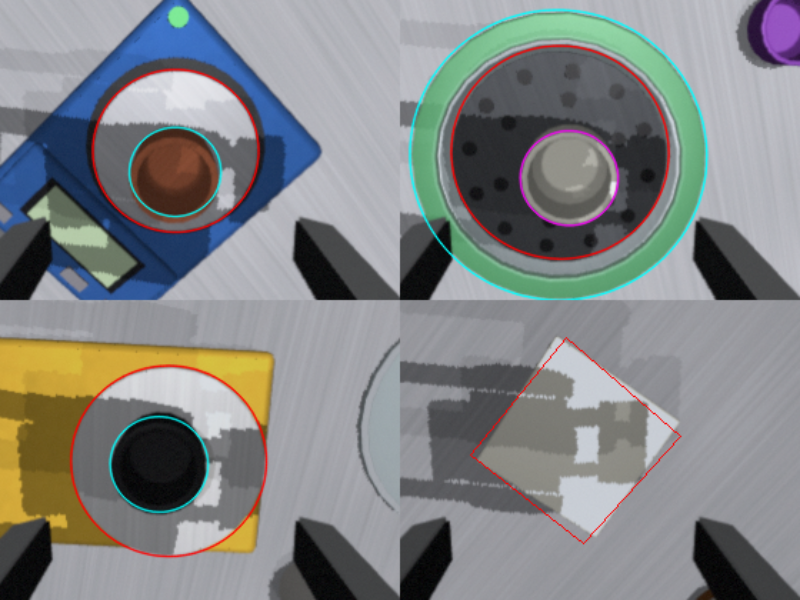

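```bash
python3 - <<'E'
from h import *
import pickle
D=pickle.load(open('looks.pkl','rb'))
L=[]
for k,P in [('bal',(.49,-.378,.12)),('hot',(.621,.136,.147))]:
    im,tp,tr=D[k]; u,v=np.round(projv('wrist',np.array([P]),tp,tr)[0]).astype(int); print(k,u,v)
    L.append(cv2.resize(im[v-50:v+50,u-65:u+65],(400,300),interpolation=cv2.INTER_NEAREST))
top=cv2.cvtColor(cv2.imread('pics/t0.png'),cv2.COLOR_BGR2RGB)
for k,P in [('bal',(.49,-.378,.12)),('hot',(.621,.136,.147))]:
    u,v=np.round(projv('top',np.array([P]))[0]).astype(int); print(k,u,v)
    L.append(cv2.resize(top[v-24:v+24,u-32:u+32],(400,300),interpolation=cv2.INTER_NEAREST))
M=np.vstack([np.hstack(L[:2]),np.hstack(L[2:])]).astype(float)
M=255*(M/255)**.6
cv2.imwrite('pics/zoom.png',M[...,::-1])
E
```

```text
bal 280 212
hot 271 208
bal 411 266
hot 225 216[ WARN:0@0.866] global loadsave.cpp:1063 imwrite_ Unsupported depth image for selected encoder is fallbacked to CV_8U.
```

View pics/zoom.png

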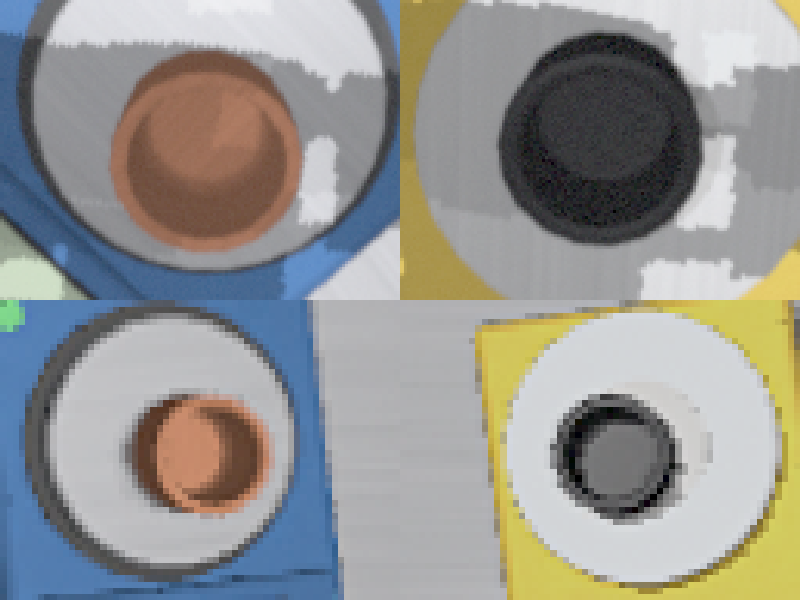

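```bash
python3 - <<'E'
from h import *
import pickle
D=pickle.load(open('looks.pkl','rb'))
for k,z,w,t in [('bal',.119,(282,215.3),(412.3,266.3)),('hot',.146,(270.8,207.7),(226.5,216.4))]:
    im,tp,tr=D[k]; print(k,np.round(atz('wrist',w,z,tp,tr),4),np.round(atz('top',t,z),4))
# tile: white corners
im,tp,tr=D['tile']
import scipy.optimize as so
hsv=cv2.cvtColor(im,cv2.COLOR_RGB2HSV)
cv2.imwrite('pics/tz.png',cv2.resize(im[120:300,180:420],(800,600))[...,::-1])
P=projv('top',np.array([[.46+a*.06,.388+b*.06,.01] for a,b in [(1,1),(1,-1),(-1,-1),(-1,1)]])); print(P)
for k in ('wrist',):
    for c in [(162,93)]: pass
E
```

```text
bal [ 0.489  -0.3814  0.119 ] [ 0.4887 -0.3832  0.119 ]
hot [0.6209 0.1358 0.146 ] [0.6205 0.1317 0.146 ]
[[126.19942161 251.24055413]
 [165.33641432 251.90400892]
 [164.51201763 292.03541011]
 [125.25234494 291.14374771]]
```

View pics/tz.png

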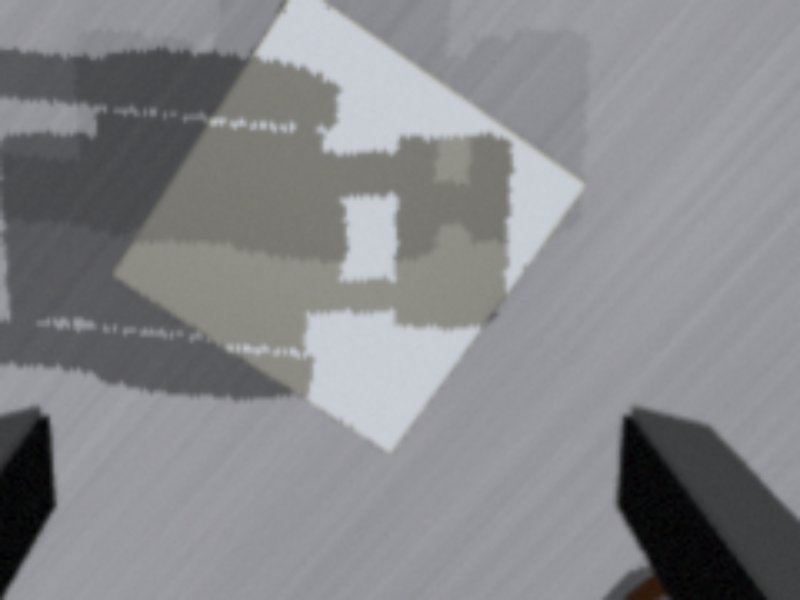

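```bash
cat >> h.py <<'E'
def carry(src,zs,dst,zd,gh,hi=.235,psi=None):
    """gh: grasp height above underside; TCP is 6 mm behind the grasp point"""
    Rs=rot(psi_at(*src)) if psi is None else rot(psi[0]); Rd=rot(psi_at(*dst)) if psi is None else rot(psi[1])
    env.move_to([*src,hi],Rs); hand.gripper_to(.08)
    env.line_to([*src,zs+gh+.006],rate=.12)
    hand.gripper_to(.03,25); print('grip',read_opening(),read_t(),np.round(read_eef_pos(),4))
    env.line_to([*src,hi],rate=.12); print('lift',read_opening(),np.round(read_wrist_force(),2))
    env.move_to([*dst,hi],Rd)
    env.line_to([*dst,zd+gh+.006+.012],rate=.12); f0=np.array(read_wrist_force())
    env.line_to([*dst,zd+gh+.006+.0008],rate=.04); env.dwell(.1); print('down',np.round(np.array(read_wrist_force())-f0,2),read_opening(),np.round(read_eef_pos(),4))
    hand.gripper_to(.08); print('open',read_opening())
    env.line_to([*dst,hi],rate=.15); print(read_t())
E
python3 - <<'E'
from h import *
import pickle
D=pickle.load(open('looks.pkl','rb'));im,tp,tr=D['tile']
t=atz('wrist',(285,188.3),.01,tp,tr); print(t, atz('top',(146,271.3),.01))
carry((.6207,.134),.095,(.458,.389),.010,.030)
im,tp,tr=wl('w1.png'); snap('scene','s1.png')
E
```

```text
[0.46195452 0.39176798 0.01      ] [0.46086385 0.38560687 0.01      ]
grip 0.052558947928026185 9.5833 [0.6209 0.134  0.1314]
lift 0.052561080473317104 [ 0.58 -0.14 -1.45]
down [-1.44  0.6   0.31] 0.05230666492896024 [0.4578 0.3889 0.0465]
open 0.07988297054359154
15.95
```

View pics/w1.png

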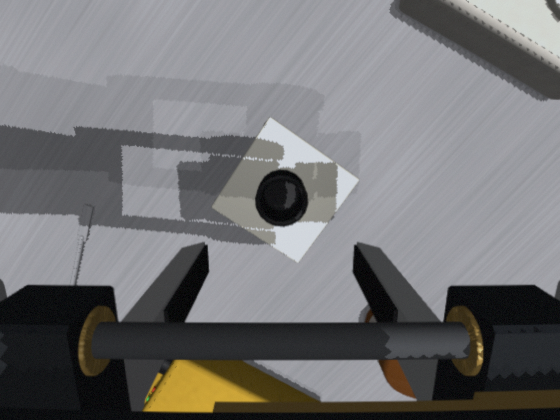

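The graphite pot stands upright near the tile's middle, at pixel (281,197). I'll fit its position to check the wrist camera's bias, then carry the fireclay.

```bash
python3 - <<'E'
from h import *
im=cv2.cvtColor(cv2.imread('pics/w1.png'),cv2.COLOR_BGR2RGB)
tp,tr=np.array(read_eef_pos()),np.array(read_tool_rot())
print('graph fit',fitcirc('wrist',im,tp,tr,.458,.389,.062,.026,w=.012))
carry((.489,-.382),.064,(.628,.1265),.095,.032,hi=.245)
im,tp,tr=wl('w2.png')
print(fitcirc('wrist',im,tp,tr,.628,.1265,.151,.027),fitcirc('wrist',im,tp,tr,.628,.1265,.095,.0625))
snap('top','t2.png')
E
```

```text
graph fit (array([0.4554375, 0.3919375]), np.float64(15.003332138061523), array([0.00039031, 0.00039031]))
grip 0.05315043153620893 20.8667 [ 0.489  -0.382   0.1023]
lift 0.05313070152559579 [-0.12  0.43 -1.4 ]
down [ 0.5  -0.82  0.2 ] 0.05336170561613898 [0.6279 0.1265 0.1336]
open 0.07990563333275637
27.1417
(array([0.6279375, 0.1269375]), np.float64(10.515023231506348), array([0.00039031, 0.00039031])) (array([0.6274375, 0.1269375]), np.float64(9.959842681884766), array([0.00039031, 0.00039031]))
```

View pics/w2.png

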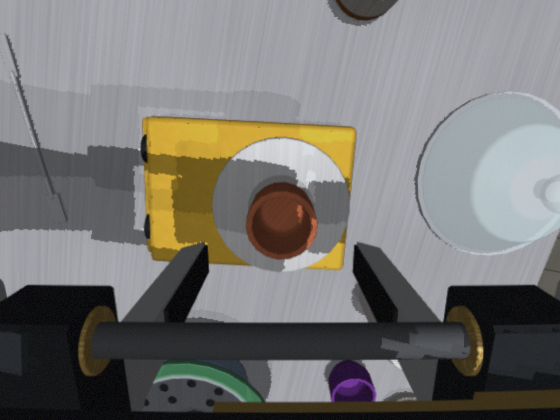

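```bash
python3 - <<'E'
from h import *
im=cv2.cvtColor(cv2.imread('pics/w2.png'),cv2.COLOR_BGR2RGB); top=cv2.cvtColor(cv2.imread('pics/t2.png'),cv2.COLOR_BGR2RGB)
tp,tr=np.array(read_eef_pos()),np.array(read_tool_rot()); print(tp)
a=im.copy();c=(.628,.1265)
draw(a,'wrist',tp,tr,c,.15,.026,(0,255,255));draw(a,'wrist',tp,tr,c,.095,.0625,(255,0,0));draw(a,'wrist',tp,tr,c,.095,.021,(0,255,0))
b=top.copy();draw(b,'top',None,None,c,.15,.026,(0,255,255));draw(b,'top',None,None,c,.095,.0625,(255,0,0))
u=projv('top',np.array([[*c,.12]]))[0].astype(int)
M=np.hstack([cv2.resize(a[120:290,190:370],(400,378),interpolation=cv2.INTER_CUBIC),cv2.resize(b[u[1]-30:u[1]+30,u[0]-32:u[0]+32],(400,378),interpolation=cv2.INTER_NEAREST)])
cv2.imwrite('pics/z2.png',M[...,::-1])
E
```

```text
[0.62735989 0.12643412 0.24301641]
```

View pics/z2.png

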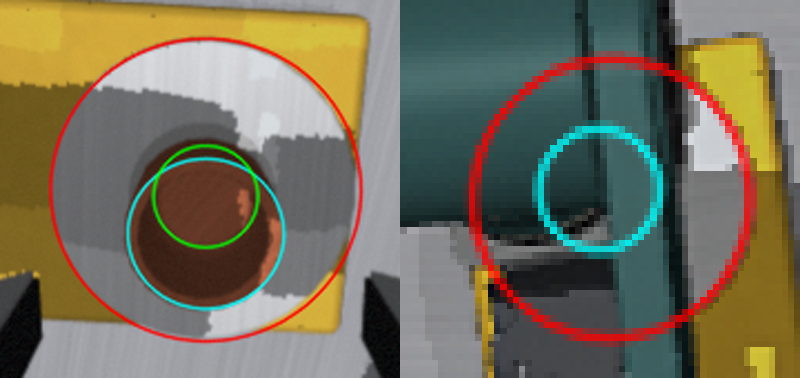

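The fireclay's rim and plate circles match the predictions within about 2–3 mm. Next is the porcelain.

```bash
python3 - <<'E'
from h import *
carry((.5865,-.149),.083,(.4925,-.3793),.064,.029,hi=.245)
im,tp,tr=wl('w3.png')
c=(.4925,-.3793)
print(fitcirc('wrist',im,tp,tr,*c,.110,.028),fitcirc('wrist',im,tp,tr,*c,.064,.058))
a=im.copy()
draw(a,'wrist',tp,tr,c,.110,.028,(0,255,255));draw(a,'wrist',tp,tr,c,.064,.058,(255,0,0))
cv2.imwrite('pics/z3.png',a[...,::-1])
E
```

```text
grip 0.05582999810866787 30.25 [ 0.5866 -0.149   0.1184]
lift 0.05583883876407994 [-1.05  0.57 -1.21]
down [ 0.26  0.61 -0.49] 0.056057726890996716 [ 0.4924 -0.3792  0.0996]
open 0.08007055306097344
35.9333
(array([ 0.4953125, -0.3763625]), np.float64(9.397467613220215), array([0.00105882, 0.00098226])) (array([ 0.4905625, -0.3788625]), np.float64(13.175030708312988), array([0.00039031, 0.00039031]))
```

View pics/z3.png

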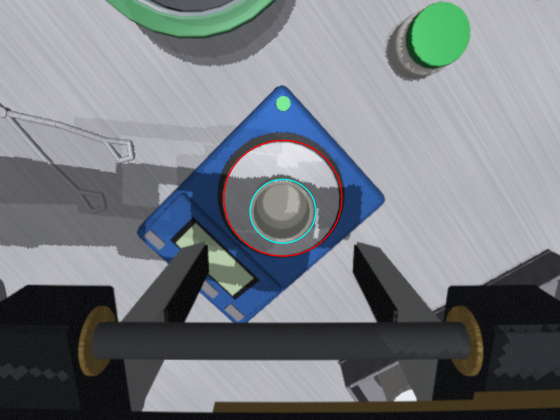

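Porcelain is on the pan, with its rim matching the predicted circle at (283,211). Now the graphite goes to the desiccator.

```bash
python3 - <<'E'
from h import *
c=(.5800,-.1462)
carry((.4567,.3903),.010,c,.083,.030,hi=.245)
im,tp,tr=wl('w4.png')
print(fitcirc('wrist',im,tp,tr,*c,.135,.026),fitcirc('wrist',im,tp,tr,*c,.083,.072))
a=im.copy()
draw(a,'wrist',tp,tr,c,.135,.026,(0,255,255));draw(a,'wrist',tp,tr,c,.083,.072,(255,0,0))
cv2.imwrite('pics/z4.png',a[...,::-1])
env.move_to([.3,-.45,.3],rot(psi_at(.3,-.45)))
snap('top','t4.png');snap('scene','s4.png');print(read_t(),read_wrist_force())
E
```

```text
grip 0.05205561058500232 41.275 [0.4568 0.3903 0.0462]
lift 0.05235849467835281 [-0.06  0.19 -0.99]
down [-0.74  0.25 -1.66] 0.052534890425356834 [ 0.5799 -0.1462  0.1196]
open 0.08027307673202624
48.3083
(array([ 0.579  , -0.14645]), np.float64(6.76019811630249), array([0.00035355, 0.00043301])) (array([ 0.5790625, -0.1441375]), np.float64(10.931113243103027), array([0.00039031, 0.00039031]))
50.0 [0.65821137 0.52287034 0.47972879]
```

View pics/z4.png

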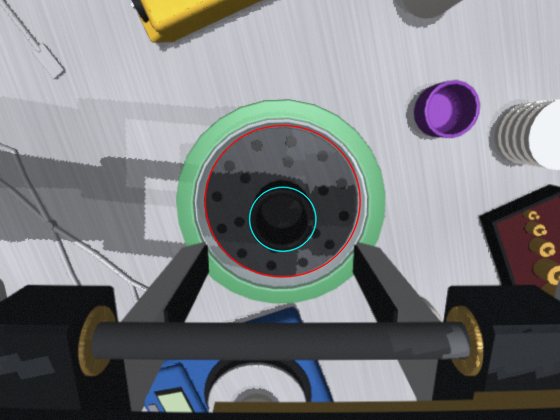

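View pics/s4.png

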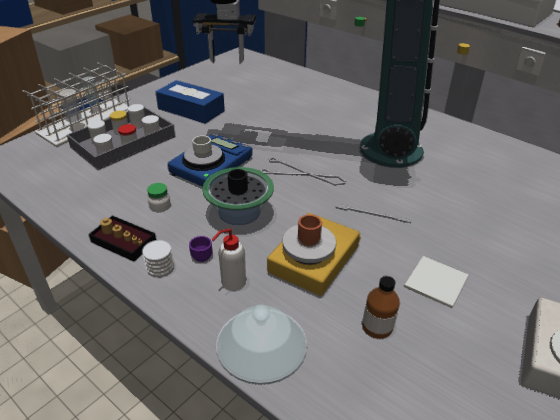

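View pics/t4.png

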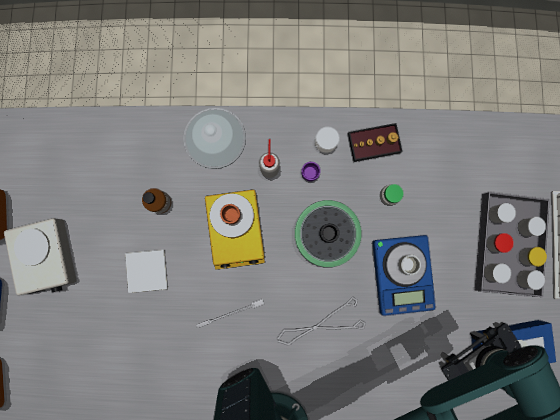

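```bash
python3 - <<'E'
from h import *
b=cv2.cvtColor(cv2.imread('pics/t4.png'),cv2.COLOR_BGR2RGB); L=[]
for c,zr,rr,zp,rp in [((.628,.1265),.15,.0265,.095,.0625),((.4925,-.3793),.109,.0275,.064,.058),((.58,-.1462),.134,.0255,.083,.072)]:
    print(fitcirc('top',b,None,None,*c,zr,rr,st=.001)[0],fitcirc('top',b,None,None,*c,zp,rp,st=.001)[0])
    u=projv('top',np.array([[*c,.12]]))[0].astype(int)
    a=cv2.resize(b[u[1]-32:u[1]+32,u[0]-32:u[0]+32],(266,266),interpolation=cv2.INTER_CUBIC)
    for z,r,col in [(zr,rr,(0,255,0)),(zp,rp,(255,0,0))]:
        t=np.linspace(0,6.283,100); p=projv('top',np.stack([c[0]+r*np.cos(t),c[1]+r*np.sin(t),0*t+z],1)); p=(p-(u-32)+.5)*266/64
        cv2.polylines(a,[p.astype(np.int32)],True,col,1)
    L.append(a)
cv2.imwrite('pics/z5.png',np.hstack(L)[...,::-1])
E
```

```text
[0.624875 0.118625] [0.628875 0.124375]
[ 0.493  -0.3793] [ 0.492625 -0.380425]
[ 0.578125 -0.144325] [ 0.581125 -0.147325]
```

View pics/z5.png

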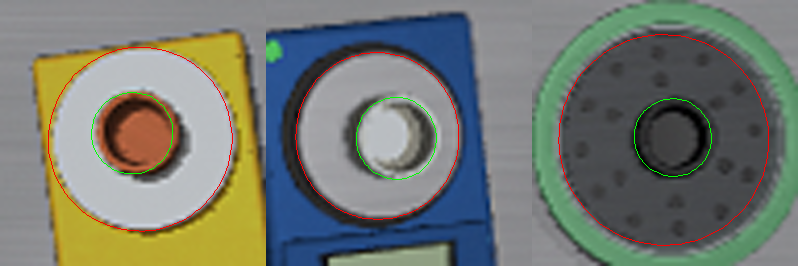

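All three are well inside 15 mm, the bystanders haven't moved, and the arm is clear. Handing in.

```bash
python3 - <<'E'
from h import *
print(env.hand_in(), read_t())
E
```

```text
the job is handed in; nothing more can be done
the job is handed in; nothing more can be done
```

The job is handed in: all three crucibles were moved in the order asked, in about 50 s of the 128 s allowed. I parked the graphite on the tile, moved the fireclay to the hotplate and the porcelain to the balance, then put the graphite in the desiccator.

- **Final positions:** In the last pictures each crucible stands upright and released on its plate. The porcelain is about 1–2 mm from the pan's centre by the top camera, and the graphite about 2–4 mm from the desiccator plate's centre.
- **Bystanders:** The amber bottle, green-lidded pot, wash bottle and purple look-alike show no visible movement. I judged this by eye and did not measure it.
- **Arm:** It was parked clear, with wrist force readings under 1 N.
- **Checks that disagreed:**
    - **Fireclay:** The top camera's automatic circle fit put it about 7 mm from the hotplate's centre. The wrist camera and the enlarged overlay suggested 2–3 mm.
    - **Porcelain:** The wrist camera's automatic rim fit was weak and put it about 5 mm off.
    - **Graphite:** The two cameras differed by up to 8 mm on its starting position, but the grasp came off cleanly.

Even the worst of these placement readings is inside the 15 mm limit. The hand-in gives no verdict, so I don't have the official result.

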